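# Torque-check the clamp screw of a chocolate mould

### The job

Check that the screw of the chocolate-mould clamp is holding: seat the two-armed torque key fully down on the screw's flat tang, then press one arm sideways, clockwise as seen from above, until the key reads about 0.8 newton metres (some 10 N near the arm's end), and keep it there for a good second. Never exceed 1.1 newton metres, and the screw itself must not turn. Then lift the key off, stand it back upright on the middle of its wooden board and let go, leaving the things round about where they are.

Things in the scene. Friction and masses are not known exactly. Their poses are not given: they have to be found in the camera images.
- clamp: Fixed aluminium mould clamp: base plate 110 x 160 x 12 mm, a two-part mould on it, and above it a bridge (32 mm in x, 156 mm in y, top at z = 70 mm) on two posts, their nuts reaching z = 76 mm. Origin: centre of its underside, z up. The clamp screw stands upright on its axis through the bridge.
- screw_seat (a point): On the axis of the clamp screw, at the top face of its round collar (radius 34 mm, 5 mm thick), 98 mm above the work surface and 28 mm above the bridge; turns with the screw, z up; x along the tang. Below the collar is only an 18 mm wide threaded stem. The screw is tight: it gives way only above about 1.3 N m.
- screw_mark (a point): Witness nib on the rim of the screw's collar, 36 mm from the axis along the tang's length (x of screw_seat); it shows whether the screw has turned.
- key: Loose two-armed torque key, 0.3 to 0.5 kg, standing upright. Origin: centre of its underside; x along its two arms, z up. Hub 60 (x) x 28.5 (y) x 28 mm high, with a blind slot in its underside 48 (x) x 12.5 (y) x 20 mm deep. The slot goes over the tang either way round, with the arms along the tang; seated, the hub's underside rests on the collar and this origin is at screw_seat.
- bar_end_a (a point): On one arm of the key, 78 mm from its axis along the key's +x, mid-height of the arm (8 mm above the key's underside): a good place to press. The arm is 12 mm wide and 12 mm high, its outer end a round knob 16 mm across centred 86.5 mm from the axis.
- bar_end_b (a point): The same on the opposite arm, 78 mm from the axis along the key's -x.
- key_bar (a joint): Twist of the key's arms against its hub, rad, positive when the arms are pressed clockwise seen from above; a spring of 18 N m per rad, so 0.5 N m reads 0.028, 0.8 reads 0.044, 1.1 reads 0.061. The slot has a few degrees of play on the tang before torque builds up. A thin pointer on the hub lies over a scale on one arm with marks at 0, 0.5 and 1.1 N m.
- board: Fixed dark wooden parking board 120 x 120 x 12 mm on which the key stands. Origin: centre of its underside; its top is 12 mm above the work surface.
- cup_a: Loose small white cup, 62 mm across, 52 mm high: a bystander. Origin: centre of its underside.
- sweet_b: Loose wrapped sweet, 50 x 75 x 35 mm, between the board and the clamp: a bystander. Origin: centre of its underside.
- tamper_0: Loose tamper with wooden handle, 58 mm across, 93 mm high: a bystander. Origin: centre of its underside.
- tang_top (a point): Centre of the top edge of the screw's head, 18 mm above screw_seat: a flat upright tang 44 mm long (x), 10 mm thick (y), 18 mm high, with a rounded top edge, standing on the collar. It may point up to 0.7 rad either way from the robot's x.
- key_tab (a point): Centre of the key's grip tab, on top of the middle of its hub: 26 mm (key's x) x 14 mm (key's y), from 28 to 52 mm above the key's underside. Pinch its 14 mm from above. Twisting the tab does not load the gauge; only pressing an arm does.

How it is judged:
On the way, in this order (a step that is already met when the one before it is completed fails the run):
1. the key is seated fully down on the screw's tang (horizontal distance between key and screw_seat below 0.005 m and z of key in the frame of screw_seat below 0.004 m and angle between the x axis of key and the x axis of screw_seat, either way round below 0.15 rad), for 0.2 s.
2. an arm of the seated key is loaded clockwise to at least 0.5 N m for 0.6 s (value of joint key_bar above 0.028 rad and horizontal distance between key and screw_seat below 0.006 m and z of key in the frame of screw_seat below 0.006 m), for 0.6 s.
At the end, for the whole second after the job is handed in: The key stands upright (within 0.1 rad) and at rest on its board, its centre within 30 mm of the board's centre, released; the screw's witness nib is within 2 mm of where it was (horizontal distance between key and board below 0.03 m and z of key in the frame of board between 0.008 and 0.016 m and angle between key's own z axis and vertical below 0.1 rad and linear speed of key below 0.02 m/s and distance of screw_mark from where it was at the start of the episode below 0.002 m); the robot touches nothing.
It fails at once if the key is loaded beyond 1.1 N m either way (value of joint key_bar above 0.061 rad or value of joint key_bar below -0.061 rad).
It fails at once if the screw turns (witness nib moves more than 2 mm) (distance of screw_mark from where it was at the start of the episode above 0.002 m).
It fails at once if the key falls over (angle between key's own z axis and vertical above 0.8 rad).
It fails at once if a bystander is pushed away (more than 30 mm) (distance of any of cup_a, sweet_b, tamper_0 from where it was at the start of the episode above 0.03 m).
It also fails if it takes over 72 s, if anything falls off the work surface, if the arm or the gripper's body presses on something with over 40 N, if the wrist force passes 120 N, or if a joint passes its speed limit or range.

### The arm

A 6-joint arm with a two-finger parallel gripper is mounted at the origin on a cart in front of the work surface, level with it; the furniture and walls round the work are solid. World frame = base frame: x ahead of the robot, y to its left, z up, the work surface at z = 0. Lengths are in m, angles in rad, forces in N, time in s.
With the tool pointing down it reaches from about 0.275 to 0.825 m from the base axis. Payload 4.9 kg.
Tool frame: the origin (TCP) lies midway between the tips of the shut fingers; the grasp point (between the pads) lies 19 mm behind it (bot.grip_depth is the distance from the TCP to the grasp point, in m); y points along the fingers, x is the direction in which the jaws open and shut, and the axes are right-handed (so a half turn about y gives the same grasp; the last joint's range is limited). The gripper opens to 85 mm and grips with 20 to 120 N. Pads are 22 mm wide; open, the fingers measure 114 mm over their backs; the gripper's body (76 mm by 85 mm) begins 54 mm behind the grasp point. The pads swing forward as they close: fully open they stand 13 mm farther back than shut.
Start: joints at [-1.313, 0.326, -0.193, 1.052, 0, 1.437], TCP at [0.21, -0.508, 0.231] pointing down, gripper open.
Joint ranges: [-2.65, 2.65], [-0.97, 1.79], [-1.3, 1.35], [-1.93, 2.1], [-1.47, 1.37], [-3.14, 3.14]. Speed limits (rad/s): [2.57, 2.57, 3.14, 3.14, 3.14, 3.14].

### API

Orientations are given as a unit quaternion [w, x, y, z].
In Python, from cell import bot gives the robot as it stands. Calls block until the motion is done:
- bot.move_pose(position, orientation): joint-space move of the TCP to a pose.
- bot.move_linear(position, speed=0.15, rotation=None, until_force=None): straight line of the TCP; rotation=None keeps the orientation; speed is the mean speed in m/s. With until_force (N) it stops when the force on the tool has changed by that much, and returns True; else False.
- bot.goto_joints(angles): joint-space move.
- bot.set_gripper(opening, grasp_force=None): opening from 0.0 (shut) to 1.0 (fully open); grasp_force is the grip in N (None keeps the last); returns when the fingers have stopped.
- bot.wait(seconds).
- bot.solve_ik(position, orientation): joint angles nearest the present ones, or None.
- bot.camera(name): name is "scene" or "top"; returns the picture (420x560x3 uint8, red, green, blue); there is no depth.
- bot.calibration(name): a dict with "mtx" (3x3 intrinsics, pixels), "extrinsics" (4x4, takes a point from world to camera coordinates). Camera axes: x right, y down, z forward; pixel columns grow to the right and rows downward; lengths in m; the calibration is good to about 2 mm. A picture is of the moment at which its call begins. calibration takes no time and is no camera call.
A pose or a line that the arm cannot do raises bot.PlanningError and nothing moves.
- bot.close_job(): hands the job in, once; it reports no verdict.
Trained networks look in the newest picture that a camera, given by its name, has taken for a name from the list of things; names that differ only in an ending like _2 or _b are one class to them, and where a whole thing is asked for, a point or a joint stands for the part that bears it (a point fixed in the world has none). Each returns a list of dicts, best first, with "confidence" (0 to 1); they miss things now and then, are a little off and sometimes report something else, mostly with a low value. They report only what shows in the picture. A call takes as long as a camera call.
- bot.search_frame(camera, thing): "bbox" ([left, top, width, height] in pixels, round what is visible of it).
Readings, each from a call of its own:
- bot.read_clock(): time.
- bot.read_joint_positions(): joint angles.
- bot.read_joint_vel(): joint speeds.
- bot.read_joint_efforts(): joint torques, N m.
- bot.read_position(): TCP position.
- bot.read_tool_rot(): TCP orientation.
- bot.read_ft_force(): force on the tool from outside, world axes, zero at the start.
- bot.read_moment(): the same for the moment, N m.
- bot.read_gripper_width(): opening from 0.0 (shut) to 1.0 (fully open).
Only numpy, scipy, OpenCV 4.12 (cv2) and the standard library are available. Lean on these libraries where they do the work, as an engineer would, in place of code of your own. Each camera call takes 0.05 s, during which the arm holds its last target.

## Working session

There is one attempt and no reset: what is moved stays moved. The work goes in short steps, each a Python script; the robot and the scene stay as the last script left them, time stands still between calls to the robot, and variables do not carry over. Pictures are saved under pics/ and viewed, and the job is handed in when it is done.

```bash
ls; mkdir -p pics
python3 - <<'E'
from cell import bot
import cv2,numpy as np
for n in ["scene","top"]:
    im=bot.camera(n); cv2.imwrite(f"pics/{n}0.png",im[:,:,::-1])
    c=bot.calibration(n); print(n,np.round(c["mtx"],1).tolist(),np.round(c["extrinsics"],4).tolist())
    for t in ["key","key_tab","tang_top","screw_seat","screw_mark","board","clamp","bar_end_a","cup_a","sweet_b","tamper_0"]:
        print(t,[(np.round(d["bbox"],1).tolist(),round(d["confidence"],2)) for d in bot.search_frame(n,t)[:3]])
print(bot.read_clock(),bot.read_tool_rot(),bot.read_position())
E
```

```text
pics
scene [[379.4, 0.0, 277.6], [0.0, 379.4, 213.7], [0.0, 0.0, 1.0]] [[-0.6212, -0.7837, -0.0014, 0.3651], [-0.4666, 0.3712, -0.8028, 0.302], [0.6296, -0.4981, -0.5962, 0.638], [0.0, 0.0, 0.0, 1.0]]
key [([335.4, 190.9, 40.3, 15.9], 0.72), ([238.2, 202.5, 34.0, 31.5], 0.4)]
key_tab [([338.1, 183.1, 40.9, 24.1], 0.72)]
tang_top [([239.3, 204.5, 33.1, 29.8], 0.98), ([298.0, 163.9, 19.7, 25.6], 0.66), ([337.4, 189.7, 36.0, 34.4], 0.64)]
screw_seat [([243.0, 202.7, 26.4, 21.8], 0.73)]
screw_mark [([242.8, 202.6, 27.5, 25.9], 0.9), ([336.3, 187.0, 43.0, 38.0], 0.67), ([299.7, 165.7, 20.6, 24.9], 0.6)]
board [([336.0, 187.4, 42.6, 38.4], 0.87)]
clamp [([220.0, 203.9, 74.8, 63.2], 0.72)]
bar_end_a [([241.5, 203.2, 30.8, 31.8], 0.55), ([338.3, 192.4, 13.2, 10.1], 0.42)]
cup_a [([299.0, 162.3, 20.1, 28.3], 0.86)]
sweet_b [([337.5, 225.4, 37.0, 15.1], 0.76), ([335.6, 188.0, 42.5, 18.9], 0.45)]
tamper_0 [([155.0, 269.4, 31.1, 52.4], 0.65)]
top [[456.8, 0.0, 290.8], [0.0, 456.8, 216.9], [0.0, 0.0, 1.0]] [[-0.0149, -0.9997, 0.0204, 0.0269], [-0.9863, 0.0114, -0.1645, 0.5516], [0.1642, -0.0226, -0.9862, 1.1058], [0.0, 0.0, 0.0, 1.0]]
key [([378.8, 202.9, 26.4, 70.1], 0.68), ([250.2, 198.1, 26.3, 29.2], 0.63)]
key_tab [([380.0, 204.6, 23.4, 70.4], 0.93)]
tang_top [([248.1, 195.6, 28.6, 31.1], 0.79), ([377.8, 206.0, 24.2, 67.3], 0.7)]
screw_seat [([248.4, 198.4, 28.6, 26.2], 0.69)]
screw_mark [([249.8, 198.4, 27.3, 29.5], 0.83), ([381.8, 206.3, 21.0, 71.2], 0.58), ([381.3, 203.8, 21.6, 73.9], 0.46)]
board [([364.2, 209.8, 55.8, 55.4], 0.88)]
clamp [([227.3, 194.8, 70.7, 50.6], 0.69)]
bar_end_a [([379.5, 204.5, 21.7, 72.0], 0.64)]
cup_a [([356.8, 153.7, 33.8, 24.9], 0.63)]
sweet_b [([334.2, 255.9, 29.4, 18.9], 0.89)]
tamper_0 [([147.5, 226.3, 29.5, 24.7], 0.87)]
1.2 [ 0.58777314 -0.58775808  0.39310238 -0.39310773] [ 0.21005157 -0.50832494  0.23127618]
```

Run:
```python
import cv2
a=cv2.imread("pics/top0.png");b=cv2.imread("pics/scene0.png")
cv2.imwrite("pics/t1.png",cv2.resize(a[140:290,220:440],None,fx=3.6,fy=3.6,interpolation=cv2.INTER_CUBIC))
cv2.imwrite("pics/t2.png",cv2.resize(a[185:240,235:295],None,fx=10,fy=10,interpolation=cv2.INTER_CUBIC))
cv2.imwrite("pics/s1.png",cv2.resize(b[140:290,200:400],None,fx=4,fy=4,interpolation=cv2.INTER_CUBIC))
```

```text
(no output)
```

View pics/top0.png

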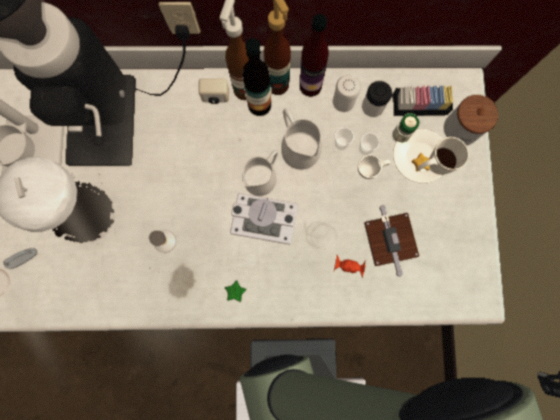

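View pics/t1.png

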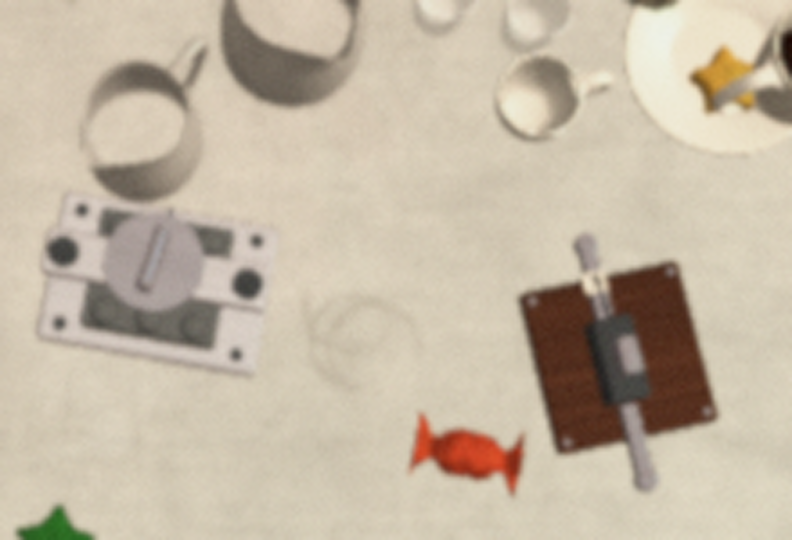

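View pics/t2.png

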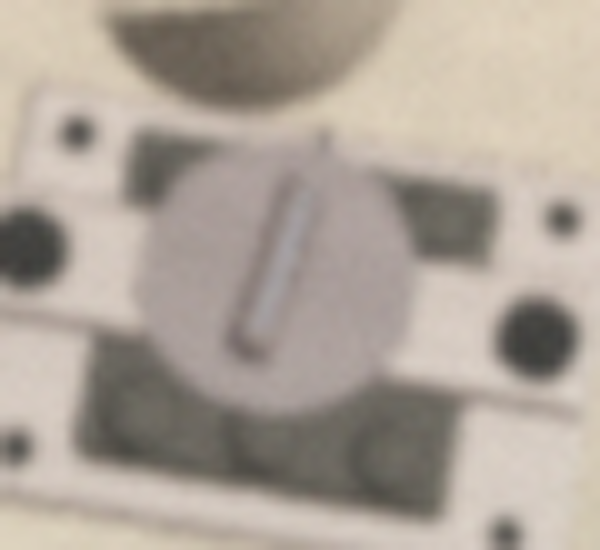

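View pics/s1.png

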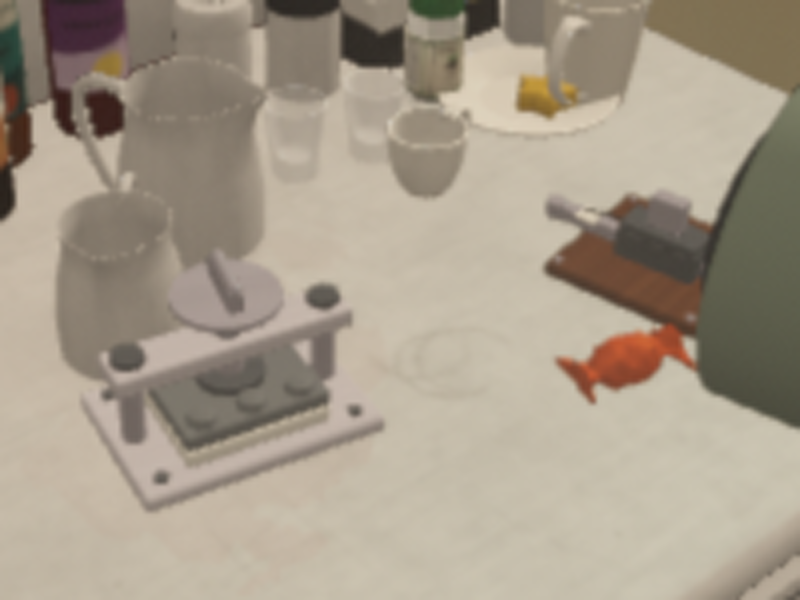

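The top view shows the key on its board at about (391,240), with its arms running nearly vertical in the picture. The screw is at about (262,212), with the tang tilted and the nib at its upper end, and the red sweet is at (350,266). A metal jug stands close behind the clamp at about (258,175). In the scene view the robot hides part of the key.

```bash
cat > h.py <<'E'
import numpy as np,cv2
from cell import bot
from scipy.optimize import least_squares
from scipy.spatial.transform import Rotation as R
C={n:bot.calibration(n) for n in("scene","top")}
def proj(n,P):
    P=np.atleast_2d(np.asarray(P,float));E=C[n]["extrinsics"];K=C[n]["mtx"]
    q=(E[:3,:3]@P.T).T+E[:3,3]; q=(K@q.T).T
    return q[:,:2]/q[:,2:]
def unproj(n,uv,z):
    E=C[n]["extrinsics"];K=C[n]["mtx"]
    d=E[:3,:3].T@np.linalg.solve(K,[uv[0],uv[1],1]);o=-E[:3,:3].T@E[:3,3]
    return o+d*(z-o[2])/d[2]
def tri(uvs):
    f=lambda p:np.concatenate([proj(n,p)[0]-uv for n,uv in uvs.items()])
    r=least_squares(f,[.5,0,.1]);return r.x,np.abs(r.fun).max()
def world(p,yaw,L):
    L=np.atleast_2d(L).astype(float);c,s=np.cos(yaw),np.sin(yaw)
    return np.c_[p[0]+c*L[:,0]-s*L[:,1],p[1]+s*L[:,0]+c*L[:,1],p[2]+L[:,2]]
def box(x,y,z0,z1,cx=0):
    a=[[cx-x/2,-y/2],[cx+x/2,-y/2],[cx+x/2,y/2],[cx-x/2,y/2],[cx-x/2,-y/2]]
    return [np.array([[*p,z] for p in a]) for z in(z0,z1)]
def circ(r,z,cx=0):
    t=np.linspace(0,2*np.pi,40);return np.c_[cx+r*np.cos(t),r*np.sin(t),0*t+z]
KEY=box(60,28.5,0,28)+box(26,14,28,52)+[circ(8,8,86.5),circ(8,8,-86.5)]+box(100*0+188,12,2,14)[1:]
SCREW=[circ(34,0),circ(34,-5)]+box(44,10,0,18)+[np.array([[34,0,-2.5],[37,0,-2.5]])]
def overlay(n,im,items,roi,f,fn):
    x0,y0,x1,y1=roi
    o=cv2.resize(im[y0:y1,x0:x1,::-1],None,fx=f,fy=f,interpolation=cv2.INTER_CUBIC)
    for shp,p,yaw,col in items:
        for L in shp:
            q=(proj(n,world(p,yaw,L/1000))+.5-[x0,y0])*f-.5
            cv2.polylines(o,[np.round(q).astype(int)],False,col,1)
    cv2.imwrite(fn,o)
E
python3 - <<'E'
from h import *
q=bot.read_tool_rot(); print(np.round(R.from_quat([*q[1:],q[0]]).as_matrix(),3).tolist())
z=lambda r,f,p:(np.array(p)+.5)/f-.5+r
print("collar top",unproj("top",z((235,185),10,(275,275)),.098))
print("collar scene",unproj("scene",z((200,140),4,(226,294)),.098))
print("tang", [unproj("top",z((235,185),10,p),.116) for p in((300,178),(248,350))])
print("knobs",[unproj("top",z((220,140),3.6,p),.020) for p in((586,244),(646,480))])
print("tab",unproj("top",z((220,140),3.6,(628,352)),.064))
print("board",unproj("top",z((220,140),3.6,np.mean([(532,300),(671,270),(708,412),(567,441)],0)),.012))
print("jug",tri({"top":z((220,140),3.6,(142,112)),"scene":z((200,140),4,(117,212))}))
for n in("jugfar",):print(unproj("top",z((220,140),3.6,(140,195)),0))
sc=np.array([0.5,0.06,0.098])
E
```

```text
[[0.382, 0.0, 0.924], [-0.924, 0.0, 0.382], [-0.0, -1.0, 0.0]]
collar top [0.55580723 0.08962447 0.098     ]
collar scene [0.55373249 0.09067148 0.098     ]
tang [array([0.57591222, 0.08285758, 0.116     ]), array([0.53471244, 0.0953324 , 0.116     ])]
knobs [array([ 0.57839424, -0.21939356,  0.02      ]), array([ 0.40880765, -0.25372615,  0.02      ])]
tab [ 0.4944984 -0.234688   0.064    ]
board [ 0.49799479 -0.24145962  0.012     ]
jug (array([0.65752646, 0.09716647, 0.10390916]), np.float64(0.5593154894158374))
[0.62227857 0.10267714 0.        ]
```

Run:
```python
from h import *
im=cv2.imread("pics/top0.png")[:,:,::-1];sc=cv2.imread("pics/scene0.png")[:,:,::-1]
k=(0.494,-0.2362,.012);s=(0.5553,0.0894,.098)
g,b,y=(0,255,0),(255,100,0),(0,255,255)
overlay("top",im,[(KEY,k,.2,g)],(355,195,430,285),8,"pics/ok.png")
overlay("top",im,[(SCREW,s,-.30,g),(KEY,s,-.30,y)],(220,150,300,225),8,"pics/os.png")
overlay("scene",sc,[(SCREW,s,-.30,g),(KEY,s,-.30,y)],(205,150,300,270),5,"pics/oss.png")
```

```text
(no output)
```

View pics/ok.png

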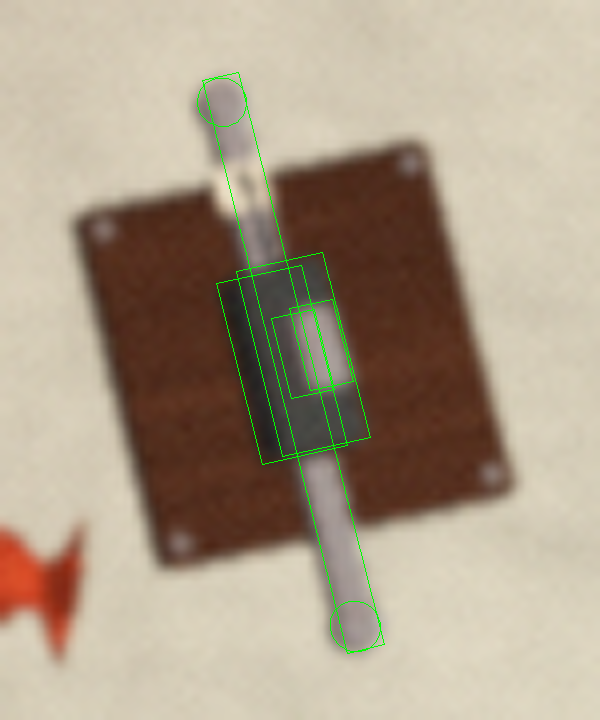

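View pics/os.png

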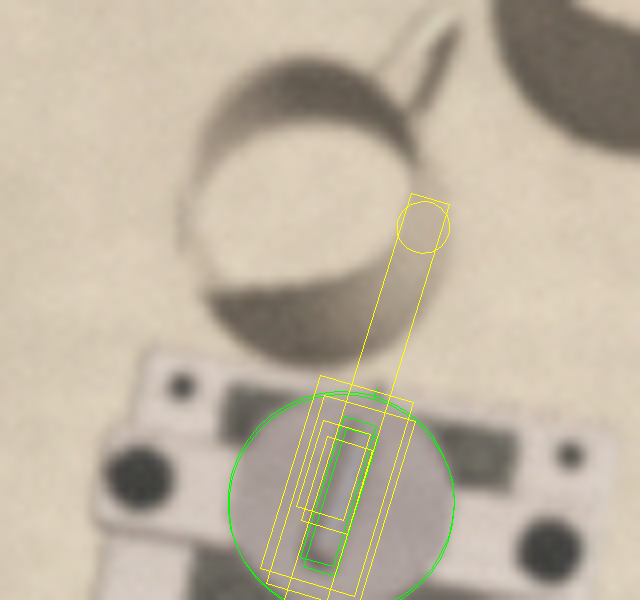

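View pics/oss.png

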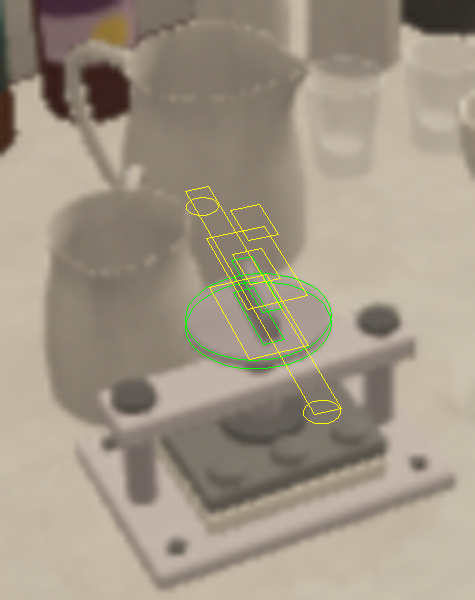

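```bash
python3 - <<'E'
from h import *
top=(np.array([(303,60),(190,215),(415,170),(225,285),(300,292),(205,140),(400,115)])+.5)/8-.5+[220,150]
sc=(np.array([(48,228),(186,212),(117,267),(75,258),(160,255),(110,190),(75,200)])+.5)/5-.5+[205,150]
def f(p):
    r=[]
    for n,pts in(("top",top),("scene",sc)):
        q=proj(n,world((p[0],p[1],p[2]),0,circ(p[3]*1000,0)/1000))
        q=np.concatenate([q[i]+(q[i+1]-q[i])*np.linspace(0,1,10)[:,None] for i in range(39)])
        r+=[np.linalg.norm(q-x,axis=1).min() for x in pts]
    return r
s=least_squares(f,[.65,.097,.1,.033]);print(s.x,np.round(s.fun,2))
g=(0,255,0);J=[circ(s.x[3]*1000,0)]
overlay("top",cv2.imread("pics/top0.png")[:,:,::-1],[(J,s.x[:3],0,g)],(220,150,300,225),8,"pics/j1.png")
overlay("scene",cv2.imread("pics/scene0.png")[:,:,::-1],[(J,s.x[:3],0,g)],(205,150,300,270),5,"pics/j2.png")
E
python3 -c "
import cv2,numpy as np
a=cv2.imread('pics/j1.png')[:450];b=cv2.imread('pics/j2.png')[100:550,:]
b=b[:450,:160];cv2.imwrite('pics/j.png',np.hstack([a[:, :],b]))"
```

```text
[0.65413418 0.10097352 0.10119219 0.03549188] [0.95 0.1  0.22 1.79 0.2  1.5  0.4  0.34 0.8  0.08 0.33 0.58 0.28 0.12]
```

View pics/j1.png

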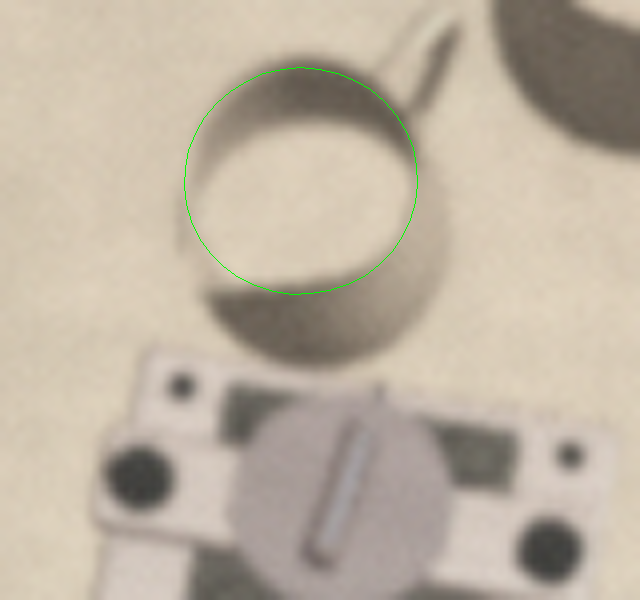

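View pics/j2.png

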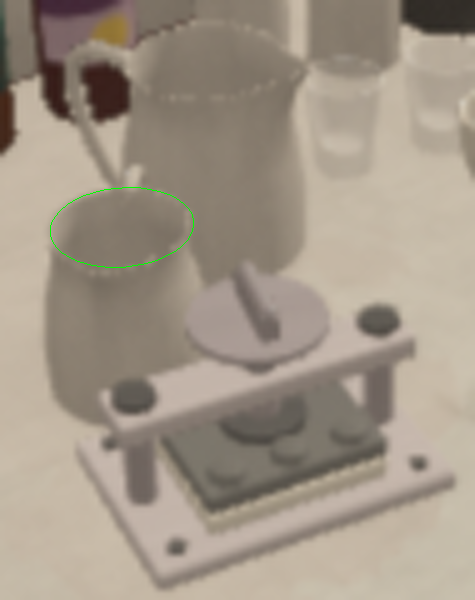

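```bash
cat >> h.py <<'E'
def quat(th):
    x=np.array([np.cos(th),np.sin(th),0]);y=np.array([0,0,-1.]);z=np.cross(x,y)
    q=R.from_matrix(np.c_[x,y,z]).as_quat();return [q[3],*q[:3]]
def st(m=""):
    print(m,"t",round(bot.read_clock(),2),"p",np.round(bot.read_position(),4).tolist(),"F",np.round(bot.read_ft_force(),2).tolist(),"M",np.round(bot.read_moment(),2).tolist(),"w",round(bot.read_gripper_width(),3))
E
python3 - <<'E'
from h import *
z=lambda r,f,p:(np.array(p)+.5)/f-.5+r
nib=unproj("top",z((235,185),10,(322,138)),.0955);print("nib",nib,np.arctan2(nib[1]-.0896,nib[0]-.5555))
for p,y in(((.494,-.236,.043),.2),((.5553,.0894,.129),-.3),((.5553,.0894,.2),-.3),((.497,-.24,.043),.2)):
    print(bot.solve_ik(p,quat(y-np.pi/2)),bot.solve_ik(p,quat(y+np.pi/2)))
bot.move_pose([.494,-.236,.16],quat(.2-np.pi/2));st()
print(bot.move_linear([.494,-.236,.043],.12,until_force=6));st("down")
E
```

```text
nib [0.58983298 0.07819789 0.0955    ] -0.32064345509971864
[-0.58051861  0.51968086 -0.43407817  0.61703731  0.          2.36107404] [-0.58051861  0.51968086 -0.43407817  0.61703731  0.         -0.78051861]
[ 0.02839202  0.43640247 -0.30681665  0.82757721  0.         -2.81320064] [ 0.02839202  0.43640247 -0.30681665  0.82757721  0.          0.32839202]
[ 0.02839202  0.37129339 -0.20965965  0.98984329  0.         -2.81320064] [ 0.02839202  0.37129339 -0.20965965  0.98984329  0.          0.32839202]
[-0.58362471  0.52609367 -0.42195117  0.62275149  0.          2.35796794] [-0.58362471  0.52609367 -0.42195117  0.62275149  0.         -0.78362471]
 t 2.68 p [0.4939, -0.2369, 0.1602] F [0.27, 0.02, -0.07] M [-0.03, -0.03, -0.0] w 1.003
False
down t 3.81 p [0.4945, -0.2365, 0.0437] F [-0.93, -0.68, 0.27] M [-0.03, 0.0, -0.03] w 0.999
```

```bash
python3 - <<'E'
from h import *
bot.move_linear([.494,-.236,.11],.2)
bot.move_pose([.494,-.236,.11],quat(.2+np.pi/2))
print(np.round(bot.read_joint_positions(),3).tolist())
print(bot.move_linear([.494,-.236,.043],.12,until_force=6));st("down")
bot.set_gripper(0.0,grasp_force=60);st("shut")
im=bot.camera("top");cv2.imwrite("pics/g_top.png",im[:,:,::-1])
sc=bot.camera("scene");cv2.imwrite("pics/g_sc.png",sc[:,:,::-1])
E
python3 -c "
import cv2,numpy as np
a=cv2.imread('pics/g_top.png')[185:285,340:440];b=cv2.imread('pics/g_sc.png')[130:230,300:400]
cv2.imwrite('pics/g.png',cv2.resize(np.hstack([a,b]),None,fx=4,fy=4))"
```

```text
[-0.581, 0.433, -0.37, 0.768, -0.0, -0.78]
False
down t 7.65 p [0.4943, -0.2362, 0.0434] F [0.16, -0.14, 0.64] M [-0.03, -0.03, 0.0] w 1.0
shut t 8.3 p [0.4942, -0.2363, 0.0434] F [-0.71, -0.14, 3.5] M [0.05, 0.17, 0.01] w 0.153
```

View pics/g.png

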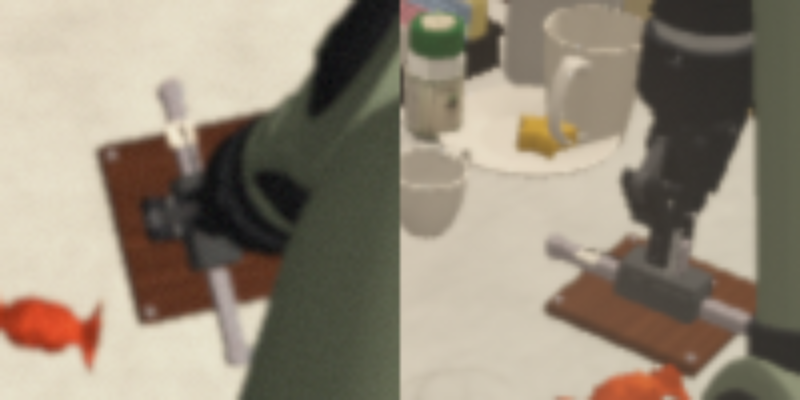

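The fingers closed on the tab, with a reading of 0.153, about 13 mm. I'll lift the key, carry it over and hover above the tang.

Run:
```python
from h import *
bot.move_linear([.494,-.236,.21],.2);st("lift")
bot.move_pose([.5553,.0894,.21],quat(-.31+np.pi/2))
bot.move_linear([.5553,.0894,.165],.1);bot.wait(.3);st("hover")
g=(0,255,0)
k=(.5553,.0894,.134)
for n,roi,f in(("top",(220,150,310,240),7),("scene",(190,140,300,250),6)):
    im=bot.camera(n);cv2.imwrite(f"pics/hov_{n}.png",im[:,:,::-1])
    overlay(n,im,[],roi,f,f"pics/h_{n}.png");overlay(n,im,[(KEY,k,-.31,g)],roi,f,f"pics/ho_{n}.png")
```

```text
lift t 9.38 p [0.4931, -0.2354, 0.2085] F [-0.05, 0.11, -4.15] M [0.0, 0.03, 0.07] w 0.145
hover t 11.53 p [0.5557, 0.0894, 0.1656] F [-0.42, 0.2, -3.46] M [-0.01, 0.03, -0.02] w 0.145
```

View pics/ho_top.png

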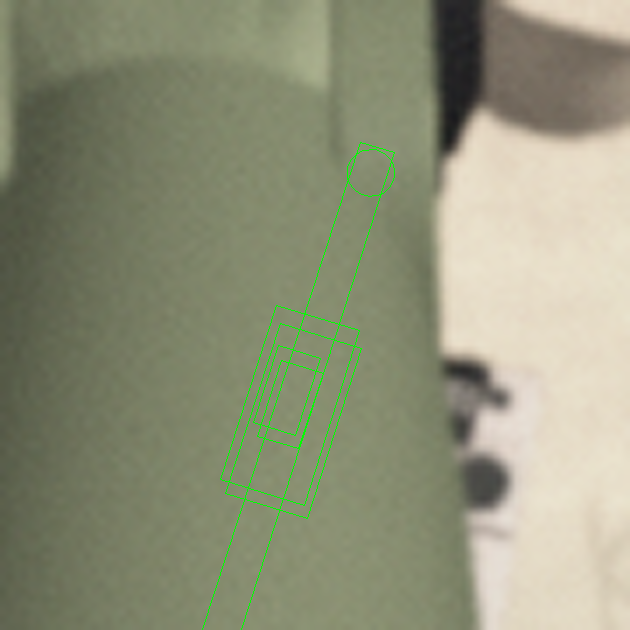

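View pics/h_scene.png

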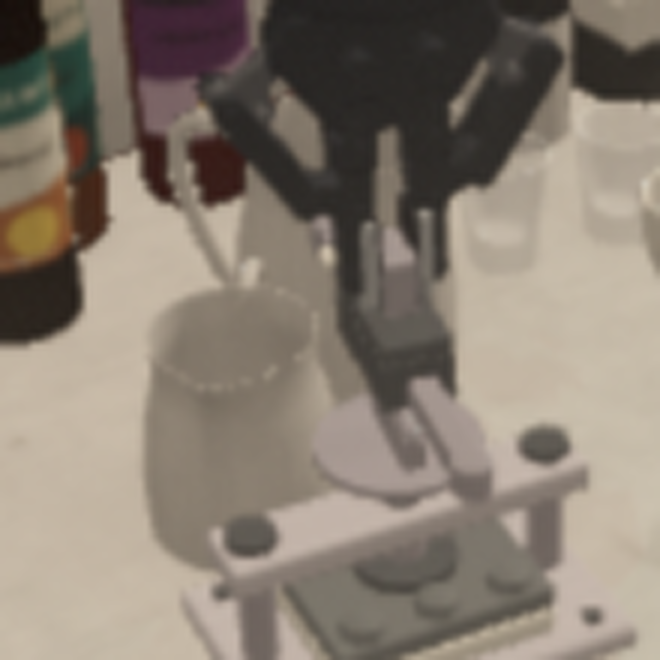

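View pics/ho_scene.png

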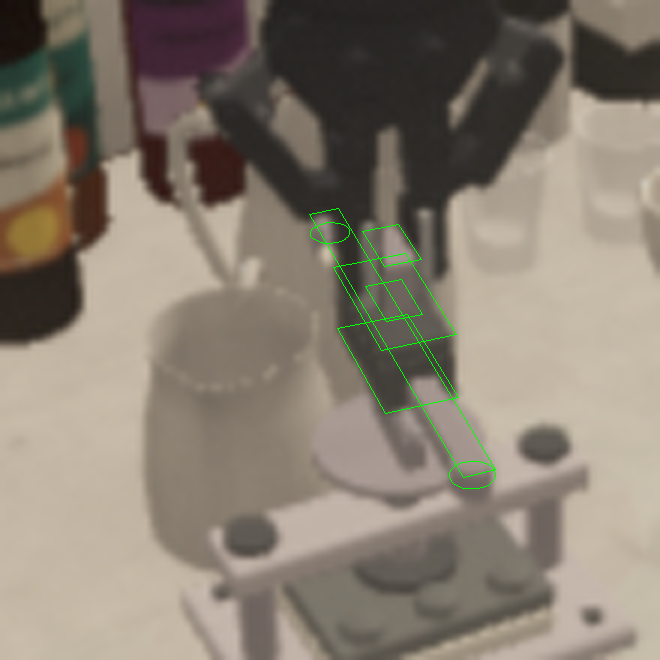

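Run:
```python
from h import *
print(bot.move_linear([.5553,.0894,.127],.03,until_force=6));st("down")
im=bot.camera("scene");cv2.imwrite("pics/d1.png",im[:,:,::-1])
overlay("scene",im,[],(190,140,300,250),6,"pics/d1z.png")
```

```text
True
down t 12.72 p [0.5551, 0.0894, 0.1293] F [-1.06, -0.75, 5.72] M [0.05, 0.08, 0.02] w 0.152
```

View pics/d1z.png

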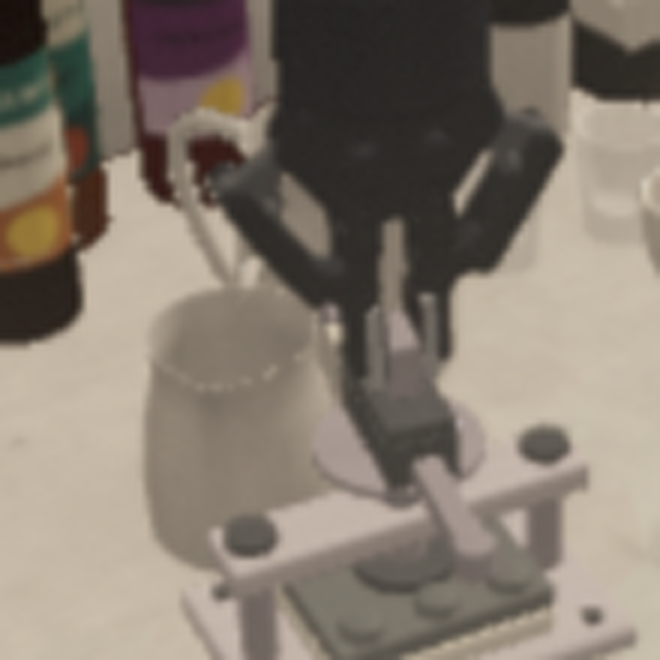

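The descent stopped at TCP z 0.129, which is the seated height. The scene view shows the hub resting on the collar. I'll release the key and go to a standoff beside the near arm.

Run:
```python
from h import *
bot.set_gripper(0.5);st("rel")
bot.move_linear([.5553,.0894,.2],.15)
bot.set_gripper(0.0,grasp_force=80)
yaw=-.31;s=np.array([.5553,.0894]);u=np.array([np.cos(yaw),np.sin(yaw)]);d=np.array([-u[1],u[0]])
P=s-.082*u-.040*d
bot.move_pose([*P,.16],quat(yaw+np.pi/2))
bot.move_linear([*P,.099],.1,until_force=8);bot.wait(.3);st("standoff")
im=bot.camera("scene");cv2.imwrite("pics/p0.png",im[:,:,::-1])
overlay("scene",im,[],(190,140,300,250),6,"pics/p0z.png")
overlay("scene",im,[(KEY,(*s,.098),yaw,(0,255,0))],(190,140,300,250),6,"pics/p0o.png")
```

```text
rel t 13.18 p [0.5535, 0.0893, 0.1276] F [0.92, 0.72, -0.24] M [0.01, 0.03, -0.0] w 0.503
standoff t 15.83 p [0.4654, 0.0763, 0.0995] F [0.01, -0.92, 0.59] M [0.02, -0.03, -0.02] w -0.001
```

View pics/p0z.png

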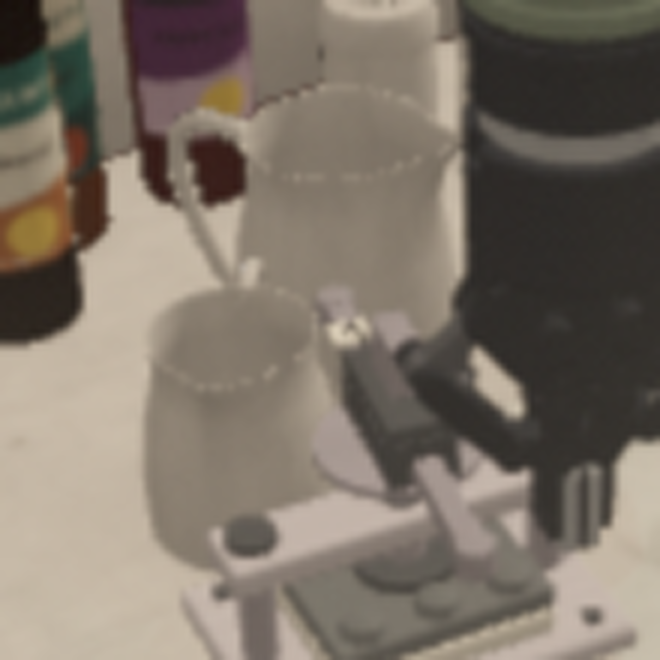

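View pics/p0o.png

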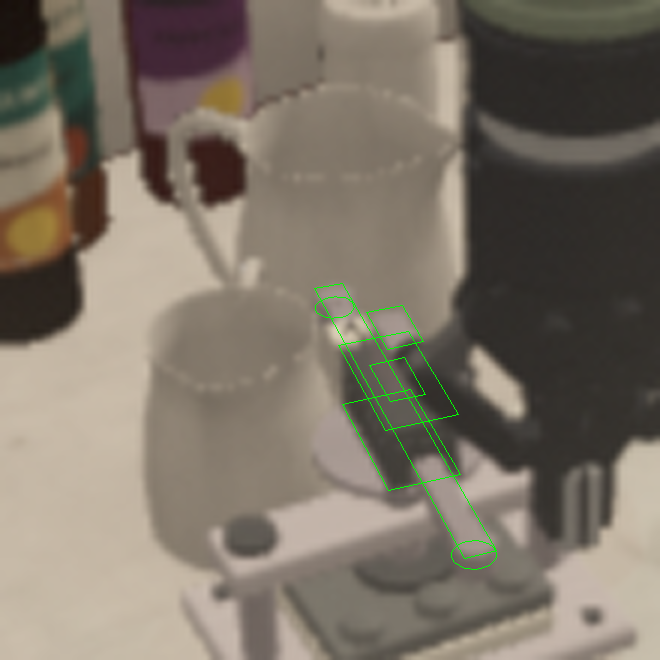

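The key sits on the tang and its outline matches the model overlay. The shut fingers are standing at the right of the near arm. Next I'll push in small steps.

```bash
cat > push.py <<'E'
from h import *
yaw=-.31;s=np.array([.5553,.0894]);u=np.array([np.cos(yaw),np.sin(yaw)]);d=np.array([-u[1],u[0]])
A=s-.082*u
def go(o,v=.02,uf=None): return bot.move_linear([*(A+o*d),.099],v,until_force=uf)
def F(n=6): return np.mean([bot.read_ft_force() for _ in range(n)],0)
def off(): return float((np.array(bot.read_position())[:2]-A)@d)
E
python3 - <<'E'
from push import *
t=bot.read_clock();f0=F(10);print("F0",f0,bot.read_clock()-t, np.std([bot.read_ft_force() for _ in range(10)],0))
print(go(0.0,.02,3));f=F();print(off(),f,(f-f0)[:2]@d,bot.read_clock())
np.save("f0.npy",f0)
E
```

```text
F0 [-0.05706686  0.01239529 -0.59766346] 0.0 [0.00000000e+00 1.73472348e-18 1.11022302e-16]
True
-0.012544607145666128 [-0.30933049 -2.46081469  2.11143589] -2.4322760908137027 17.2167
```

```bash
cat >> push.py <<'E'
f0=np.load("f0.npy") if __import__("os").path.exists("f0.npy") else 0
def Fa(n=5):
    r=[]
    for _ in range(n): bot.wait(.02); r.append(bot.read_ft_force())
    r=np.array(r)-f0; return -(r[:,:2]@d).mean(), r[:,2].mean(), np.std(r[:,:2]@d)
E
python3 - <<'E'
from push import *
o=off();print("o",o,Fa())
o=-.0125
for i in range(14):
    o+=.0007; go(o,.01); f=Fa(4); print(round(o*1e3,2),round(off()*1e3,2),np.round(f,2),round(bot.read_clock(),2))
    if f[0]>6.0: break
E
```

```text
o -0.012544607145666128 (np.float64(2.844215361002615), np.float64(2.416521073104488), np.float64(0.5017139257804499))
-11.8 -12.18 [2.93 1.08 0.54] 17.64
-11.1 -11.45 [ 4.96 -0.01  0.45] 17.96
-10.4 -10.89 [5.39 0.78 0.4 ] 18.27
-9.7 -10.45 [6.33 0.42 0.24] 18.59
```

Run:
```python
from push import *
o=-.0097
for i in range(8):
    o+=.0005; go(o,.01); f=Fa(5); print(round(o*1e3,2),round(off()*1e3,2),np.round(f,2),round(bot.read_clock(),2))
    if f[0]>8.9: break
for i in range(4):
    bot.wait(.25);f=Fa(5);print(np.round(f,2),round(off()*1e3,2),round(bot.read_clock(),2))
im=bot.camera("scene");cv2.imwrite("pics/p1.png",im[:,:,::-1]);overlay("scene",im,[],(190,140,300,250),6,"pics/p1z.png")
```

```text
-9.2 -10.16 [7.   0.8  0.53] 18.93
-8.7 -9.83 [7.41 0.84 0.13] 19.26
-8.2 -9.53 [8.03 0.75 0.3 ] 19.59
-7.7 -9.2 [8.88 0.89 0.45] 19.93
-7.2 -8.9 [9.29 1.29 0.59] 20.26
[9.36 1.26 0.27] -8.9 20.59
[8.88 1.14 0.46] -8.9 20.93
[9.04 1.12 0.24] -8.89 21.26
[8.94 1.19 0.51] -8.92 21.59
```

View pics/p1z.png

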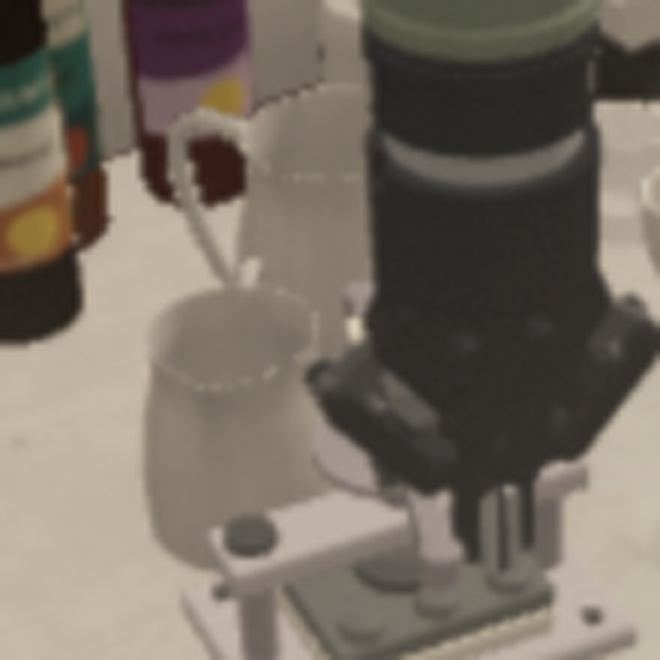

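The load held at about 9 N at the knob, roughly 0.78 N m, for more than 1.3 s. I'll back off and look at the key from both cameras.

Run:
```python
from push import *
go(-.013,.015);go(-.04,.08);st("off")
P=A-.04*d
bot.move_linear([*P,.2],.2)
bot.set_gripper(0.6)
bot.move_pose([.42,-.12,.25],quat(yaw+np.pi/2))
g=(0,255,0)
for n,roi,f in(("top",(220,160,310,260),7),("scene",(190,140,300,250),6)):
    im=bot.camera(n);cv2.imwrite(f"pics/u_{n}.png",im[:,:,::-1])
    overlay(n,im,[],roi,f,f"pics/uz_{n}.png");overlay(n,im,[(KEY,(*s,.098),-.36,g)],roi,f,f"pics/uo_{n}.png")
st()
```

```text
off t 22.66 p [0.4653, 0.0761, 0.0992] F [0.8, -0.14, -0.26] M [0.02, 0.05, 0.01] w 0.003
 t 24.8 p [0.4201, -0.1188, 0.2495] F [0.27, 0.35, -1.47] M [-0.09, -0.01, 0.02] w 0.601
```

View pics/uz_top.png

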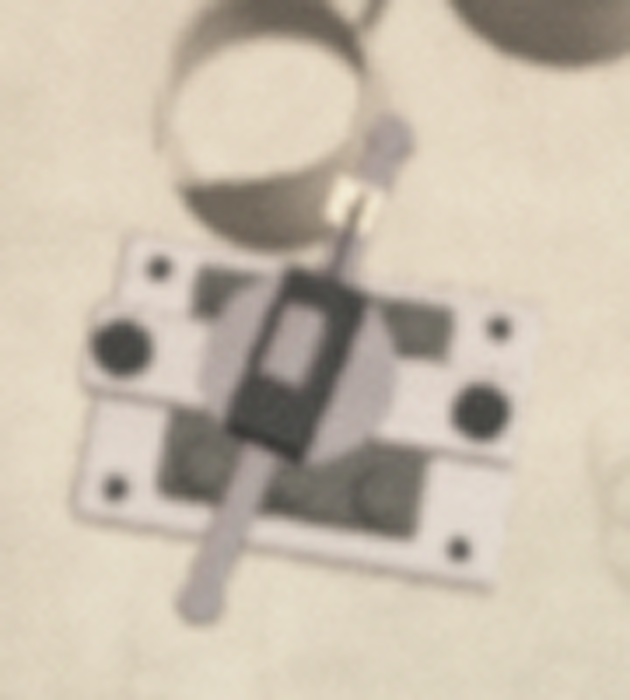

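View pics/uo_top.png

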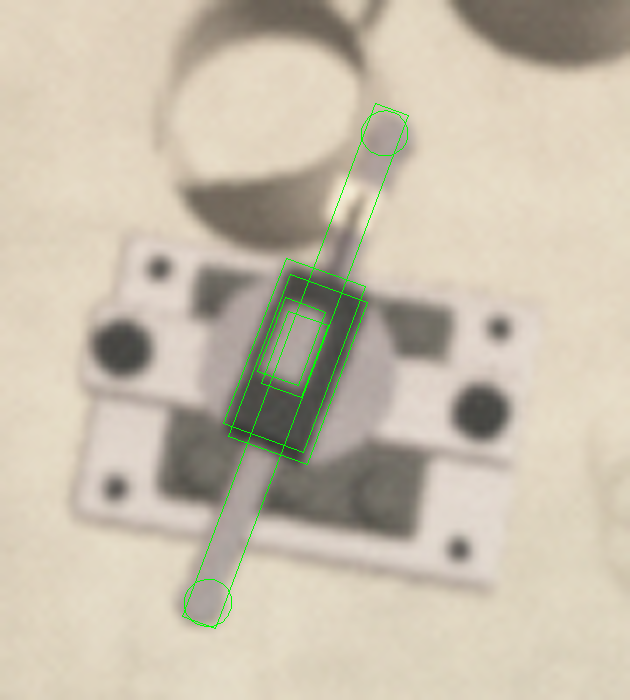

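View pics/uo_scene.png

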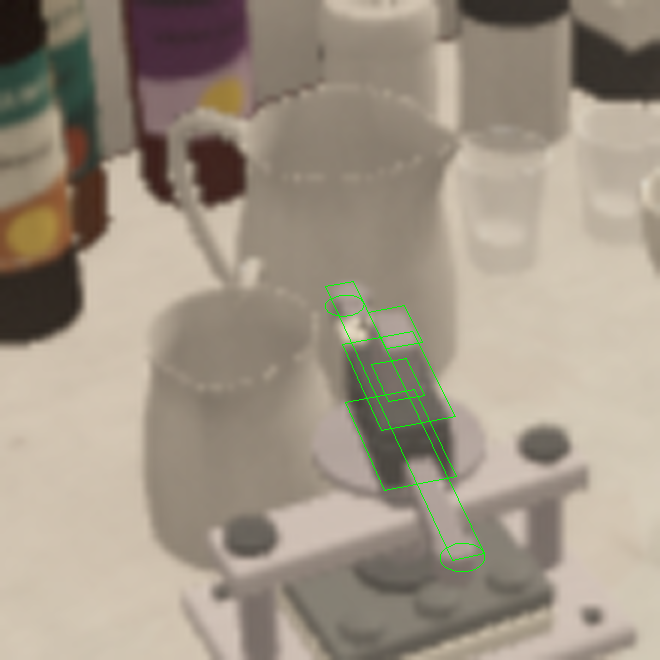

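Run:
```python
from push import *
g=(0,255,0)
im=cv2.imread("pics/p1.png")[:,:,::-1];im2=cv2.imread("pics/u_scene.png")[:,:,::-1]
a=[circ(8,8,-86.5),np.array([[-30,6,14],[-84,6,14.]]),np.array([[-30,-6,14],[-84,-6,14.]])]
for i,(m,yw) in enumerate(((im,-.385),(im,-.43),(im2,-.385),(im2,-.36))):
    overlay("scene",m,[(a,(*s,.098),yw,g)],(240,205,290,245),8,f"pics/c{i}.png")
A_=[cv2.imread(f"pics/c{i}.png") for i in range(4)]
cv2.imwrite("pics/c.png",np.vstack([np.hstack(A_[:2]),np.hstack(A_[2:])])[:600])
```

```text
(no output)
```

View pics/c.png

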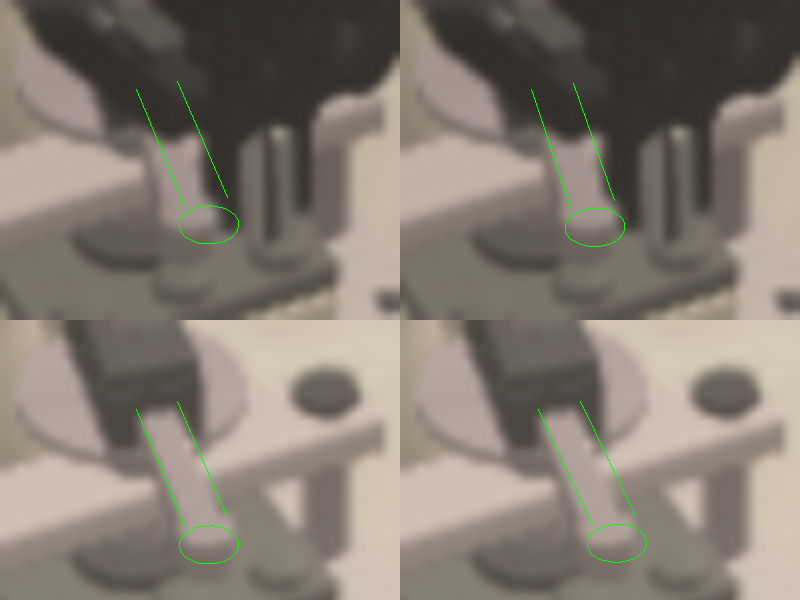

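The overlay fits an arm yaw of about −0.43 under load and −0.385 after unloading. That twist of about 0.045 rad confirms roughly 0.8 N m. Now I'll regrasp the tab and return the key.

Run:
```python
from push import *
yk=-.385
bot.move_pose([*s,.2],quat(yk+np.pi/2))
print(bot.move_linear([*s,.1305],.08,until_force=6));st("at tab")
bot.set_gripper(0.0,grasp_force=60);st("grip")
bot.move_linear([*s,.165],.04);st("lift1")
bot.move_linear([*s,.22],.15)
im=bot.camera("scene");overlay("scene",im,[],(190,100,300,250),5,"pics/l.png")
```

```text
False
at tab t 26.82 p [0.5558, 0.0894, 0.131] F [0.14, -0.45, -0.15] M [0.02, -0.03, 0.01] w 0.599
grip t 27.24 p [0.5556, 0.0893, 0.1311] F [-0.51, -1.29, 4.09] M [-0.08, 0.1, 0.05] w 0.146
lift1 t 28.26 p [0.555, 0.0894, 0.1648] F [-0.41, 0.18, -3.94] M [-0.03, 0.02, -0.0] w 0.147
```

View pics/l.png

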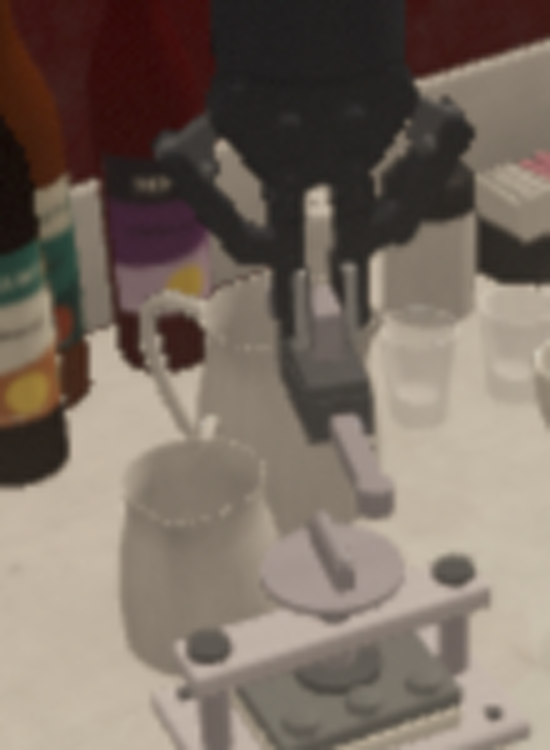

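The key is off the tang and hangs level in the gripper. I'll take it back to the board.

Run:
```python
from h import *
b=[.497,-.239]
q=quat(.2+np.pi/2)
bot.move_pose([*b,.20],q);bot.move_linear([*b,.07],.12);bot.wait(.2)
print(bot.move_linear([*b,.041],.02,until_force=4));st("down")
bot.wait(.2);bot.set_gripper(0.6);bot.wait(.2);st("rel")
bot.move_linear([*b,.2],.12)
bot.move_pose([.35,-.45,.25],q)
st("away")
bot.wait(.5)
for n,roi,f in(("top",(220,130,440,290),3.6),("scene",(190,130,390,280),4)):
    im=bot.camera(n);cv2.imwrite(f"pics/e_{n}.png",im[:,:,::-1]);overlay(n,im,[],roi,f,f"pics/ez_{n}.png")
```

```text
True
down t 32.65 p [0.4969, -0.239, 0.0451] F [-1.13, -0.95, 4.87] M [0.01, 0.02, -0.02] w 0.148
rel t 33.5 p [0.4956, -0.2381, 0.0438] F [-0.12, -0.67, -0.17] M [-0.04, -0.04, -0.02] w 0.598
away t 35.98 p [0.3504, -0.449, 0.2495] F [-0.35, 0.59, 0.14] M [0.08, -0.04, 0.04] w 0.596
```

View pics/ez_top.png

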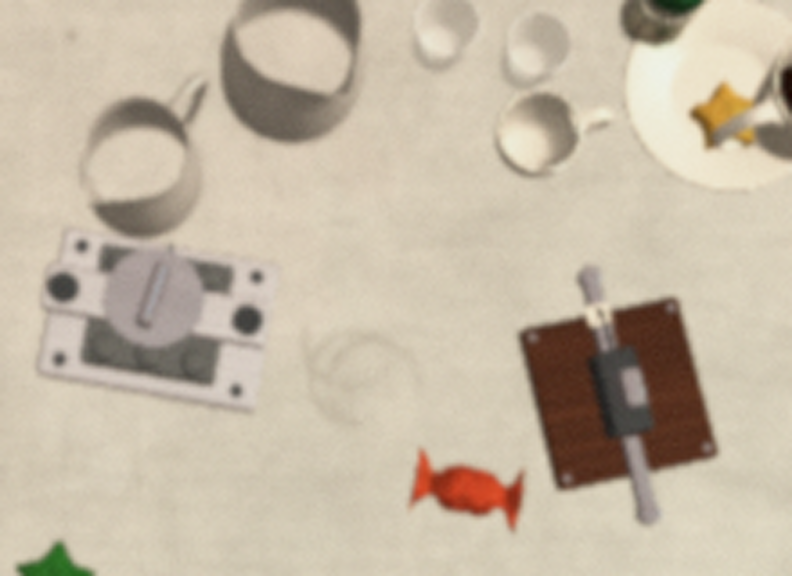

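View pics/ez_scene.png

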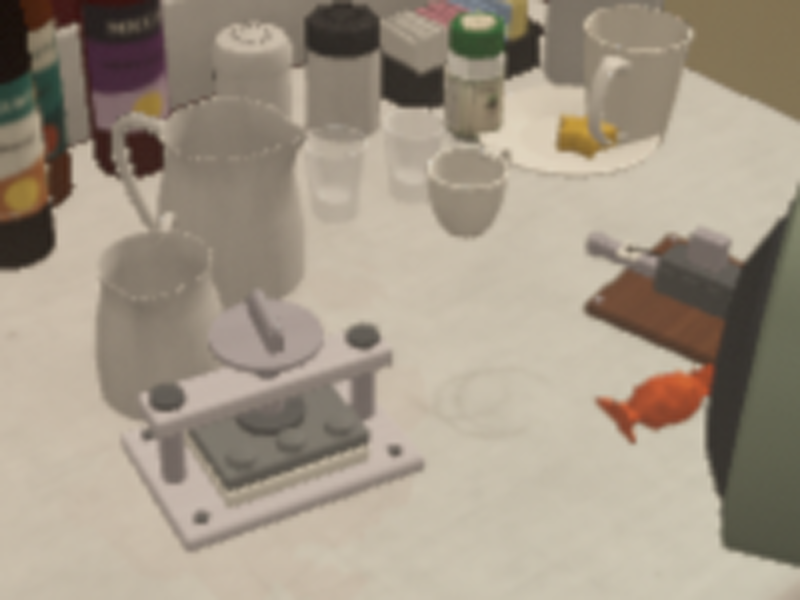

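The key stands upright on the board, with its knobs at about (590,275) and (648,515) in the crop. The nib, cup and sweet are where they were.

Run:
```python
from h import *
z=lambda r,f,p:(np.array(p)+.5)/f-.5+r
k=np.mean([unproj("top",z((220,130),3.6,p),.020) for p in((590,278),(648,513))],0);print("key",k,"off board",np.hypot(*(k-[.498,-.2415,0])[:2]))
a=cv2.imread("pics/top0.png")[185:240,235:295].astype(int);b=cv2.imread("pics/e_top.png")[185:240,235:295].astype(int)
print("screw region diff",np.abs(a-b).mean(),cv2.phaseCorrelate(a.mean(2),b.mean(2)))
bot.close_job()
```

```text
key [ 0.49535826 -0.23880938  0.02      ] off board 0.0037707051186341807
screw region diff 1.7053535353535354 ((0.01708407325536143, -0.037278300926516295), 0.9798440797865496)
the job is handed in; nothing more can be done
```

The screw held: the key was seated, loaded to about 0.8 N m for over a second, then put back on its board. The job was handed in at about 36.6 s; the system gave no verdict.

- **Seating:** the key went down onto the tang on the first try. The descent stopped at the expected seated height, and both camera views agreed.
- **Loading:** I pressed the near arm clockwise to about 9.0 N at the knob, roughly 0.78 N m, and held it there for about 1.3 s. As a cross-check, the arm stood about 0.045 rad farther round under load than after unloading in the pictures, which also means about 0.8 N m. I could not read the key's own pointer at this picture resolution.
- **Return:** the key was lifted off and released upright on the board, about 4 mm from its centre.
- **Final checks:** the screw region matched the start picture to within 0.04 pixel, so the screw shows no sign of turning. The cup and sweet look unmoved. I did not recheck the tamper, but the arm never went near it. The gripper was clear of everything.

No checks failed or disagreed. Beforehand, my estimate put the far knob within a few millimetres of the jug rim. The forces and pictures showed no contact, and the jug did not appear to move.

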